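# Load a label roll into the showroom's label dispenser

### The arm

A 6-joint arm with a two-finger parallel gripper is mounted at the origin on the work surface. World frame = base frame: x ahead of the robot, y to its left, z up, the work surface at z = 0. Lengths are in m, angles in rad, forces in N, time in s.
With the tool pointing down it reaches from about 0.275 to 0.725 m from the base axis. Payload 5.6 kg.
Tool frame: the origin (TCP) lies midway between the tips of the shut fingers; the grasp point (between the pads) lies 19 mm behind it; z points along the fingers, y is the direction in which the jaws open and shut (so a half turn about z gives the same grasp; the last joint's range is limited). The gripper opens to 85 mm and grips with 20 to 120 N. Pads are 22 mm wide; open, the fingers measure 114 mm over their backs; the gripper's body (76 mm by 85 mm) begins 54 mm behind the grasp point. The pads swing forward as they close: fully open they stand 13 mm farther back than shut.
Start: joints at [-1.036, 0.255, 0.108, 0, -1.424, -0.285], TCP at [0.136, -0.533, 0.231] pointing down, gripper open.
Joint ranges: [-2.95, 2.95], [-1.21, 1.97], [-1.09, 1.5], [-2.87, 1.71], [-2.94, -0.07], [-3.05, 3.05]. Speed limits (rad/s): [2.57, 2.57, 3.14, 3.14, 3.14, 3.14].

### API

Orientations are given as a rotation vector (axis times angle).
In Python, from plant import robot, viewer, ticket gives the robot as it stands. The module is installed in compiled form; this text tells all that it offers.
- The arm moves only by the tool play_rows, never from a script. Its argument "targets" is a list of rows, each an object of numbers: "tx", "ty", "tz": the shift along the world's x, y, z in m; "twist": the turn about the world's z in units of 10 degrees (1.0 is 10 degrees); "hand": the closure in counts, from 0 (fully open) to 255 (shut). In form: [{"tx": .., "ty": .., "tz": .., "twist": .., "hand": ..}, ...]. A call has exactly 5 rows; each row is the pose to reach, as a shift and turn from the pose commanded when the call began; what a row does not reach only later rows make up. A row lasts 1/8 s, in which the tool goes at most 62.5 mm and 10.7 degrees, less where a joint would pass 70% of its speed; a pose out of reach is approached as far as the arm can. A call with a gripper value outside its range is refused whole. The fingers move at their own pace and stop on an object; "grip_force" is the grip in N (left out, the last holds). Time passes only in rows, so rows that repeat a pose let the fingers close, or fill a call up. It gives the time, the measured TCP pose, the force and the opening at its end, in the units of the state.
- robot.observe(): the state, without advancing time (a new reading comes with each control period).
- viewer.read_camera(name): name is "side" or "top"; returns the picture (420x560x3 uint8, red, green, blue); there is no depth.
- viewer.camera_params(name): a dict with "fx", "fy", "cx", "cy" (pixels), "D" ([k1, k2, p1, p2, k3] as OpenCV has them; the pictures are not rectified), "camera_from_world" (4x4, takes a point from world to camera coordinates). Camera axes: x right, y down, z forward; pixel columns grow to the right and rows downward; lengths in m; the calibration is good to about 2 mm. A picture is of the moment at which its call begins. camera_params takes no time and is no camera call.
- ticket.close_job(): hands the job in, once; it reports no verdict.
The state is a dict: "t": time; "joint_positions": joint angles; "qd": joint speeds; "joint_efforts": joint torques, N m; "tcp_pos": TCP position; "eef_rot": TCP orientation; "ft_force": force on the tool from outside, world axes, zero at the start; "wrist_torque": the same for the moment, N m; "gripper_width": opening from 0.0 (shut) to 1.0 (fully open).
Only numpy, scipy, OpenCV 4.12 (cv2) and the standard library are available. Lean on these libraries where they do the work, as an engineer would, in place of code of your own. Each camera call takes 0.05 s, during which the arm holds its last target.

### The job

Pull the label dispenser's drawer out as far as it goes, lower the tall roll of labels upright onto the spindle in the drawer until it sits fully down on the tray (do not let it drop), then push the drawer fully shut with the roll inside. Leave the other things on the table standing where they are.

Things in the scene. Friction and masses are not known exactly. Their poses are not given: they have to be found in the camera images.
- dispenser: Label dispenser, fixed to the table: a grey box 150 mm deep, 150 wide and 105 high, open at the front, with a drawer that slides out of its front. Origin on the table surface under the place where the spindle stands when the drawer is fully out; z up, x points from there straight into the box (the drawer opens towards -x), y across it. The box spans x = 75 to 225 mm and y = -75 to 75 mm.
- drawer (a joint): How far the drawer is pulled out, in m: 0 = fully shut, 0.12 = fully out (its stop). It slides stiffly (about 3 N) and stays where it is left. The drawer has a flat tray 100 mm wide without side walls, top 12 mm above the table, and a metal front panel 130 mm wide and 8 mm thick, its top edge 50 mm above the table and its inner face 45 mm in front of the spindle's axis.
- spindle_base (a point): Point on the drawer where the spindle's axis meets the tray's top, 12 mm above the table; moves with the drawer; axes as the dispenser's. The upright aluminium spindle is 20 mm in diameter and rises 66 mm above this point, its last 10 mm tapering to 12 mm diameter. The opening of the box is 97 mm high above the table.
- handle (a point): Centre of the drawer's steel bar handle, 45 mm above the table, 98 mm in front of the spindle's axis; moves with the drawer; axes as the dispenser's. The bar is 10 mm thick and 80 mm long, level and parallel to the front panel (along y), with a 40 mm gap between it and the panel; its two ends run back to the panel.
- tall_roll: The roll to load: white paper roll with a brown cardboard core, standing upright, 56 mm in diameter, 60 mm high (the core stands 1 mm prouder), bore 26 mm right through, about 120 g. Origin at the centre of its underside, z up.
- short_roll: Bystander: a similar roll but only 30 mm high, 56 mm in diameter. Origin at the centre of its underside.
- empty_core: Bystander: bare brown cardboard tube standing upright, 31 mm in diameter, 60 mm high. Origin at the centre of its underside.
- candle_cup: Bystander: marble candle cup, 60 mm in diameter, 62 mm high (71 mm with the wick), standing close to the tall roll. Origin at the centre of its underside.
- goblet: Bystander: onyx goblet on a foot, 68 mm in largest diameter, 165 mm high, standing close to the tall roll. Origin at the centre of its underside.
- water_bottle: Bystander: water bottle, 64 mm in diameter, 190 mm high, towards the back of the table. Origin at the centre of its underside.
- photo_light: Bystander: small grey box-shaped photo light, 45 x 75 x 37 mm high, near the robot. Origin at the centre of its underside.
- pad: Grey pad fixed to the table, 280 (x) by 320 (y) mm, 4 mm thick, on which the rolls, the core, the cup and the goblet stand. Origin at the centre of its underside.
Not all that is in view belongs to the job. What is shaped like the tall_roll but green or turquoise is not meant.

How it is judged:
By the outcome, as a careful person would: the job done as asked, in the order asked, and still so for the second after the job is handed in, with the robot touching nothing.
It also fails if it takes over 70 s, if anything falls off the work surface, if the arm or the gripper's body presses on something with over 40 N, if the wrist force passes 120 N, or if a joint passes its speed limit or range.

## Working session

There is one attempt and no reset: what is moved stays moved. The work goes in short steps, Python scripts to look and compute and a tool call to move; the robot and the scene stay as the last step left them, time stands still between calls to the robot, and variables do not carry over. Pictures are saved under pics/ and viewed, and the job is handed in when it is done.

Besides the shell and the picture viewer there is one more tool, called after "Call:" as name([rows], argument=value, ...), one row to a line, values as JSON. play_rows: Moves the arm, as the interface text tells. Its arguments: {"type":"object","properties":{"targets":{"type":"array","items":{"type":"object","properties":{"tx":{"type":"number"},"ty":{"type":"number"},"tz":{"type":"number"},"twist":{"type":"number"},"hand":{"type":"number"}}}},"grip_force":{"type":"number"}},"required":["targets"]}

```bash
mkdir -p pics; python3 - <<'E'
from plant import robot, viewer, ticket
import cv2
print(robot.observe())
for n in ("side","top"):
    im=viewer.read_camera(n); cv2.imwrite(f"pics/{n}0.png",im[:,:,::-1]); print(n,viewer.camera_params(n))
E
```

```text
{'t': 0.0, 'joint_positions': array([-1.03640899e+00,  2.55744563e-01,  1.06968976e-01, -4.63769643e-04,
       -1.42390723e+00, -2.84624626e-01]), 'qd': array([ 6.25573742e-05,  1.01843536e-04,  1.39526449e-03,  1.69525161e-04,
       -6.14794869e-04, -4.50893821e-04]), 'joint_efforts': array([-1.25106508e-03, -3.86631811e+01,  2.37943625e+01,  5.36541492e+00,
       -6.12897114e-03,  1.14378128e-06]), 'tcp_pos': array([ 0.13588047, -0.53242213,  0.23038469]), 'eef_rot': array([ 3.91159623e-01, -3.11681153e+00, -3.00485046e-03]), 'ft_force': array([-0.71412182,  0.10658044,  0.44344243]), 'wrist_torque': array([-0.00778027, -0.01483941, -0.02989135]), 'gripper_width': 1.0007445350632056}
side {'fx': 467.5671153313214, 'fy': 467.5671153313214, 'cx': 274.4400566018018, 'cy': 211.4643621246285, 'D': array([-0.05374011,  0.        ,  0.        ,  0.        ,  0.        ]), 'camera_from_world': array([[-0.88306604, -0.46904633,  0.01378101,  0.51691293],
       [-0.25983051,  0.46430175, -0.84670655,  0.21640946],
       [ 0.39074605, -0.75127852, -0.53188166,  0.90166235],
       [ 0.        ,  0.        ,  0.        ,  1.        ]])}
top {'fx': 510.23050466250885, 'fy': 510.23050466250885, 'cx': 276.9683197864594, 'cy': 205.55265711562623, 'D': array([-0.03579867,  0.        ,  0.        ,  0.        ,  0.        ]), 'camera_from_world': array([[-0.02449637, -0.99957526, -0.01578707,  0.01541059],
       [-0.9858122 ,  0.02677615, -0.16570256,  0.5737785 ],
       [ 0.1660549 ,  0.01150398, -0.98604941,  1.05225743],
       [ 0.        ,  0.        ,  0.        ,  1.        ]])}
```

View pics/side0.png

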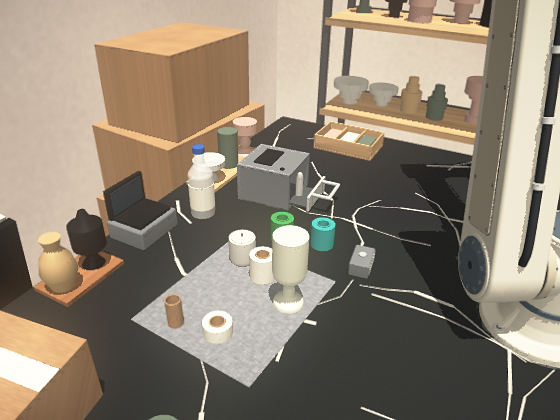

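View pics/top0.png

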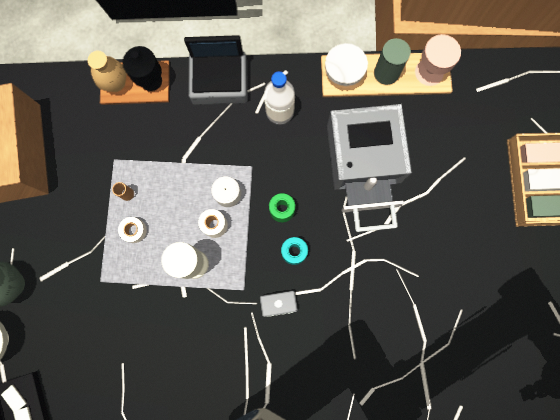

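The drawer is partly open. In the top view, these could be taken for the tall roll:
- white roll by the cup and goblet, (211,222)
- white roll, (131,229)
- green roll, (282,206)
- turquoise roll, (295,250)
- cup, (226,190)
- bare core, (123,191)

By the description the tall roll is the one at (211,222), and (131,229) is the short roll. I'll check this in close crops.

```bash
cat > h.py <<'E'
import numpy as np, cv2
from plant import robot, viewer, ticket
def ray(n,uv):
    p=viewer.camera_params(n); K=np.array([[p['fx'],0,p['cx']],[0,p['fy'],p['cy']],[0,0,1]])
    q=cv2.undistortPoints(np.array([[uv]],float),K,p['D'])[0,0]
    T=p['camera_from_world']; R=T[:3,:3]; return -R.T@T[:3,3], R.T@np.array([q[0],q[1],1])
def onz(n,uv,z):
    o,d=ray(n,uv); return (o+d*(z-o[2])/d[2])
def proj(n,X):
    p=viewer.camera_params(n); K=np.array([[p['fx'],0,p['cx']],[0,p['fy'],p['cy']],[0,0,1]]); T=p['camera_from_world']
    return cv2.projectPoints(np.array(X,float).reshape(-1,1,3),cv2.Rodrigues(T[:3,:3])[0],T[:3,3],K,p['D'])[0][:,0]
E
python3 - <<'E'
import cv2
t=cv2.imread('pics/top0.png'); s=cv2.imread('pics/side0.png')
a=cv2.resize(t[160:290,100:250],None,fx=4,fy=4,interpolation=cv2.INTER_CUBIC)
b=cv2.resize(t[95:240,315:425],None,fx=4,fy=4,interpolation=cv2.INTER_CUBIC)
c=cv2.resize(s[210:350,150:340],None,fx=4,fy=4,interpolation=cv2.INTER_CUBIC)
d=cv2.resize(s[140:230,230:350],None,fx=6,fy=6,interpolation=cv2.INTER_CUBIC)
for n,i in zip('abcd',(a,b,c,d)): cv2.imwrite(f'pics/c_{n}.png',i)
E
```

```text
(no output)
```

View pics/c_a.png

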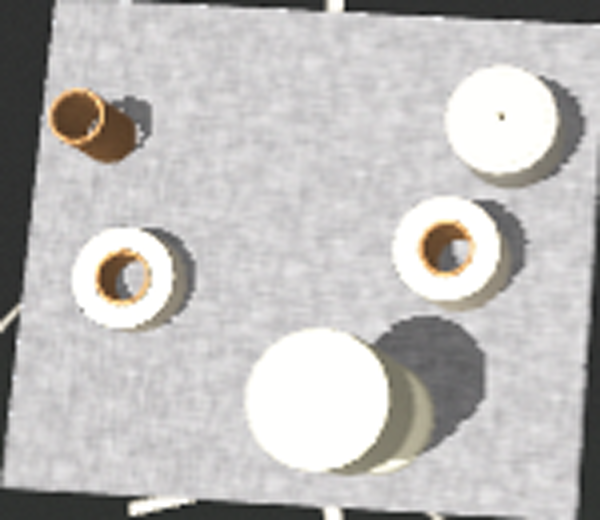

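View pics/c_b.png

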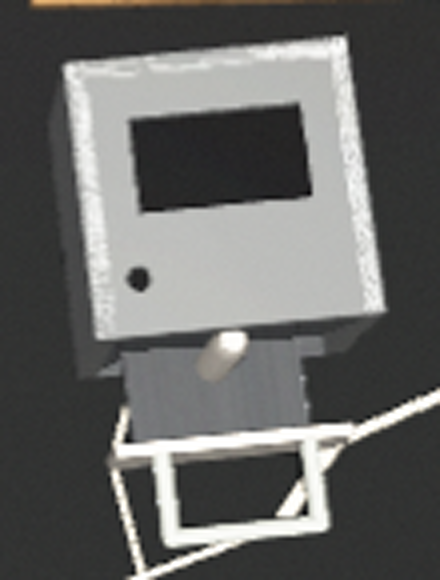

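View pics/c_c.png

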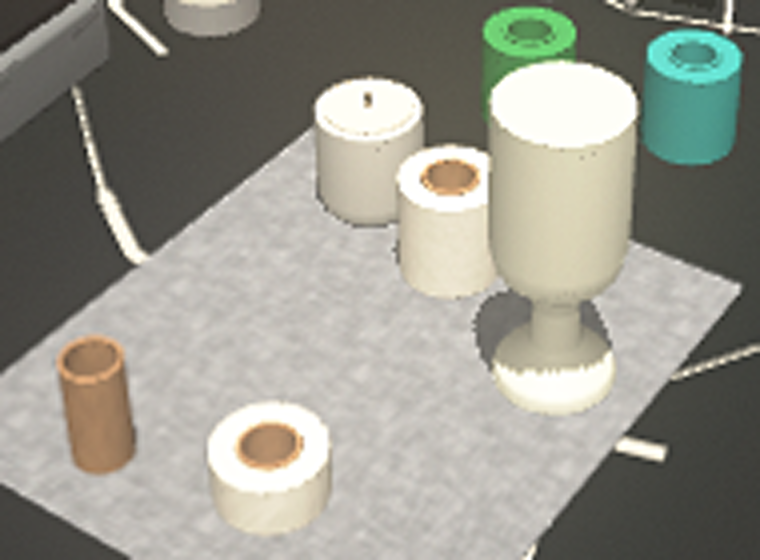

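View pics/c_d.png

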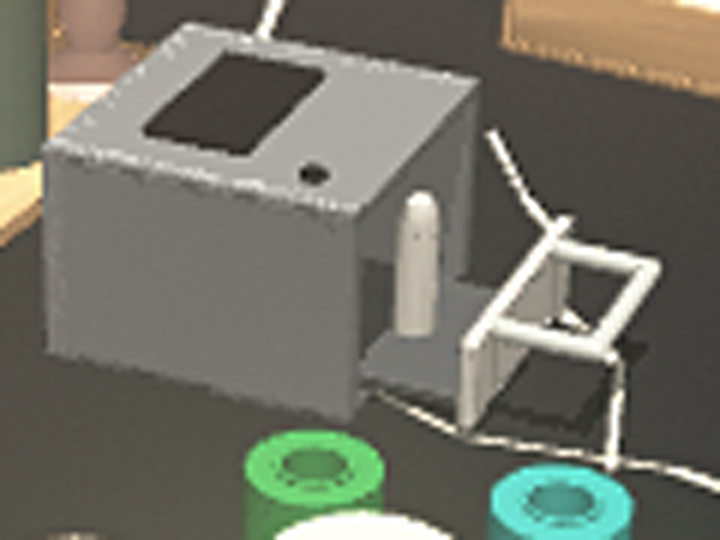

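```bash
python3 - <<'E'
from h import *
c=lambda x,y,o,f:((x+.5)/f-.5+o[0],(y+.5)/f-.5+o[1])
B=(315,95);A=(100,160);C=(150,210);D=(230,140)
print("box top corners");P=[onz('top',c(*q,B,4),.105) for q in ((65,65),(345,38),(385,310),(101,340))]
for p in P: print(p.round(4))
P=np.array(P); print("centre",P.mean(0)); d=(P[0]+P[1]-P[2]-P[3]);print("yaw x axis deg",np.degrees(np.arctan2(d[1],d[0])), np.linalg.norm(d)/2, np.linalg.norm(P[0]-P[1]))
s=[onz('side',c(*q,D,6),.105) for q in ((45,148),(188,24),(478,80),(358,213))]
for p in s: print('side',p.round(4))
print('handle',[onz('top',c(*q,B,4),.045+.005).round(4) for q in ((173,538),(325,525))])
print('panel top',[onz('top',c(*q,B,4),.05).round(4) for q in ((113,450),(355,432))])
print('spindle tip',onz('top',c(233,340,B,4),.078), onz('side',c(421,200,D,6),.078))
print('handle side',[onz('side',c(*q,D,6),.045).round(4) for q in ((604,345),(655,268))])
im=cv2.imread('pics/top0.png');
for nm,ce,r,z in (('tall',(211.5,222),14,.064),('short',(131,229),14,.034),('cup',(225,190),15,.066),('goblet',(179.5,259.5),19,.169)):
    g=cv2.inRange(im,(215,215,215),(255,255,255)); m=np.zeros_like(g); cv2.circle(m,(int(ce[0]),int(ce[1])),r+4,255,-1); g&=m
    ct=max(cv2.findContours(g,0,1)[0],key=cv2.contourArea); e=cv2.fitEllipse(ct) if len(ct)>5 else None
    (x,y),rr=cv2.minEnclosingCircle(ct); print(nm,e[0],e[1],onz('top',e[0],z).round(4),(x,y),rr)
print('tall side bore',onz('side',c(453,178,C,4),.065),'cup side',onz('side',c(369,106,C,4),.064),'gob side',onz('side',c(563,107,C,4),.169), 'gob foot', onz('side',c(553,385,C,4),.006))
print('tall top bore',onz('top',c(447,248,A,4),.065))
print('green',onz('top',(282,206),.064),'turq',onz('top',(295,250),.064),'bottle',onz('top',(279,79),.19),'photo',onz('top',(279,303),.037))
E
```

```text
box top corners
[ 0.7637 -0.1187  0.105 ]
[ 0.7745 -0.2671  0.105 ]
[ 0.6268 -0.2779  0.105 ]
[ 0.615  -0.1308  0.105 ]
centre [ 0.69498701 -0.19863793  0.105     ]
yaw x axis deg 4.418573881630872 0.14868046642985927 0.14885850838312345
side [ 0.7606 -0.1169  0.105 ]
side [ 0.7715 -0.2642  0.105 ]
side [ 0.6239 -0.2755  0.105 ]
side [ 0.6134 -0.1296  0.105 ]
handle [array([ 0.518 , -0.1707,  0.05  ]), array([ 0.5228, -0.2521,  0.05  ])]
panel top [array([ 0.5664, -0.1409,  0.05  ]), array([ 0.5726, -0.2714,  0.05  ])]
spindle tip [ 0.6189253  -0.20355568  0.078     ] [ 0.61666418 -0.20124369  0.078     ]
handle side [array([ 0.5156, -0.1758,  0.045 ]), array([ 0.5216, -0.2516,  0.045 ])]
tall (210.15628051757812, 221.35452270507812) (25.578208923339844, 27.79123878479004) [0.5412 0.1428 0.064 ] (209.125, 220.7083282470703) 15.234951972961426
short (130.005615234375, 228.909912109375) (24.009267807006836, 24.841012954711914) [0.5333 0.3229 0.034 ] (129.86842346191406, 228.86842346191406) 12.828230857849121
cup (223.5079345703125, 189.58624267578125) (26.330251693725586, 30.045724868774414) [0.6086 0.1137 0.066 ] (222.61764526367188, 190.6764678955078) 16.302867889404297
goblet (178.30455017089844, 259.3272399902344) (34.43173599243164, 37.429203033447266) [0.4556 0.1883 0.169 ] (176.2045440673828, 258.1136474609375) 20.57613754272461
tall side bore [0.53724776 0.14362255 0.065     ] cup side [0.60970431 0.10824522 0.064     ] gob side [0.45313284 0.19256054 0.169     ] gob foot [0.44946159 0.19927797 0.006     ]
tall top bore [0.54039933 0.14007126 0.065     ]
green [ 0.57003639 -0.01025489  0.064     ] turq [ 0.47594218 -0.03502108  0.064     ] bottle [ 0.80141305 -0.01120759  0.19      ] photo [0.36698436 0.0015443  0.037     ]
```

The crops confirm it: the brown-cored white roll at top (211,222) is 60 mm tall in the side view, while (131,229) is the short one. The dispenser's yaw is about 4.3° and the spindle is now at about (0.618,-0.202). First I'll hook the handle with shut fingers lowered into its gap at about (0.545,-0.208).

Call:
play_rows([
  {"tx":0.04,"ty":0.032,"tz":0,"twist":-0.3,"hand":255},
  {"tx":0.085,"ty":0.067,"tz":0,"twist":-0.6,"hand":255},
  {"tx":0.13,"ty":0.103,"tz":0,"twist":-0.9,"hand":255},
  {"tx":0.175,"ty":0.139,"tz":0,"twist":-1.0,"hand":255},
  {"tx":0.22,"ty":0.175,"tz":0,"twist":-1.0,"hand":255},
], grip_force=40)

```text
t: 0.72
tcp_pos: [0.357, -0.3564, 0.231]
eef_rot: [0.118, -3.139, -0.001]
ft_force: [0.5, -1.6, 0.3]
gripper_width: -0.003
```

Call:
play_rows([
  {"tx":0.045,"ty":0.036,"tz":0,"twist":0,"hand":255},
  {"tx":0.09,"ty":0.071,"tz":0,"twist":0,"hand":255},
  {"tx":0.135,"ty":0.107,"tz":0,"twist":0,"hand":255},
  {"tx":0.175,"ty":0.138,"tz":0,"twist":0,"hand":255},
  {"tx":0.189,"ty":0.1495,"tz":0,"twist":0,"hand":255},
])

```text
t: 1.35
tcp_pos: [0.5464, -0.2063, 0.23]
eef_rot: [0.122, -3.137, -0.001]
ft_force: [-1.3, -0.9, -0.3]
gripper_width: -0.001
```

Call:
play_rows([
  {"tx":0,"ty":0,"tz":-0.03,"twist":0,"hand":255},
  {"tx":0,"ty":0,"tz":-0.07,"twist":0,"hand":255},
  {"tx":0,"ty":0,"tz":-0.11,"twist":0,"hand":255},
  {"tx":0,"ty":0,"tz":-0.13,"twist":0,"hand":255},
  {"tx":0,"ty":0,"tz":-0.13,"twist":0,"hand":255},
])

```text
t: 1.98
tcp_pos: [0.5433, -0.2086, 0.0996]
eef_rot: [0.117, -3.135, -0.001]
ft_force: [0.4, -0.1, 0.3]
gripper_width: 0.001
```

```bash
python3 - <<'E'
from h import *
i=[]
for n,(y,x) in (("side",(130,230)),("top",(95,300))):
    im=viewer.read_camera(n)[:,:,::-1]; i.append(cv2.resize(im[y:y+150,x:x+130],None,fx=3,fy=3,interpolation=cv2.INTER_CUBIC))
cv2.imwrite("pics/p1.png",np.hstack(i))
E
```

```text
(no output)
```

View pics/p1.png

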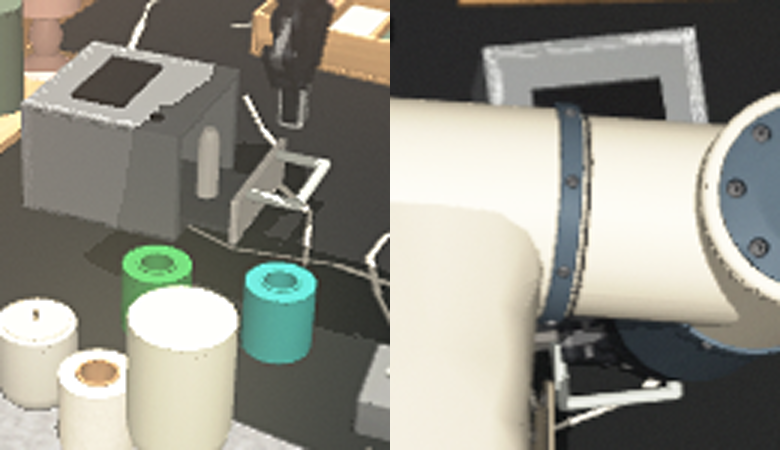

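The side crop shows the shut fingertips at (292,125), above the handle gap at (285,165); in the top view the arm hides the handle. I'll lower into the gap, then pull.

Call:
play_rows([
  {"tx":0,"ty":0,"tz":-0.02,"twist":0,"hand":255},
  {"tx":0,"ty":0,"tz":-0.04,"twist":0,"hand":255},
  {"tx":0,"ty":0,"tz":-0.06,"twist":0,"hand":255},
  {"tx":0,"ty":0,"tz":-0.074,"twist":0,"hand":255},
  {"tx":0,"ty":0,"tz":-0.074,"twist":0,"hand":255},
])

```text
t: 2.7
tcp_pos: [0.5448, -0.2085, 0.0272]
eef_rot: [0.118, -3.139, -0.0]
ft_force: [0.1, -0.3, 0.8]
gripper_width: -0.003
```

Call:
play_rows([
  {"tx":-0.004,"ty":-0.0003,"tz":0,"twist":0,"hand":255},
  {"tx":-0.008,"ty":-0.0006,"tz":0,"twist":0,"hand":255},
  {"tx":-0.014,"ty":-0.001,"tz":0,"twist":0,"hand":255},
  {"tx":-0.022,"ty":-0.0016,"tz":0,"twist":0,"hand":255},
  {"tx":-0.03,"ty":-0.0022,"tz":0,"twist":0,"hand":255},
])

```text
t: 3.32
tcp_pos: [0.5154, -0.2107, 0.0281]
eef_rot: [-0.119, 3.137, -0.001]
ft_force: [3.2, 1.0, 2.6]
gripper_width: -0.002
```

Call:
play_rows([
  {"tx":-0.009,"ty":-0.0007,"tz":0,"twist":0,"hand":255},
  {"tx":-0.018,"ty":-0.0014,"tz":0,"twist":0,"hand":255},
  {"tx":-0.027,"ty":-0.002,"tz":0,"twist":0,"hand":255},
  {"tx":-0.036,"ty":-0.0027,"tz":0,"twist":0,"hand":255},
  {"tx":-0.042,"ty":-0.0032,"tz":0,"twist":0,"hand":255},
])

```text
t: 3.95
tcp_pos: [0.4722, -0.2139, 0.0272]
eef_rot: [0.118, -3.139, -0.0]
ft_force: [2.8, 0.9, 2.9]
gripper_width: -0.0
```

Call:
play_rows([
  {"tx":-0.002,"ty":-0.0002,"tz":0,"twist":0,"hand":255},
  {"tx":-0.004,"ty":-0.0003,"tz":0,"twist":0,"hand":255},
  {"tx":-0.005,"ty":-0.0004,"tz":0,"twist":0,"hand":255},
  {"tx":-0.006,"ty":-0.0005,"tz":0,"twist":0,"hand":255},
  {"tx":-0.007,"ty":-0.0005,"tz":0,"twist":0,"hand":255},
])

```text
t: 4.58
tcp_pos: [0.466, -0.2143, 0.0272]
eef_rot: [0.118, -3.139, -0.0]
ft_force: [2.8, 0.5, 1.6]
gripper_width: 0.0
```

Call:
play_rows([
  {"tx":-0.001,"ty":-0.0001,"tz":0,"twist":0,"hand":255},
  {"tx":-0.002,"ty":-0.0002,"tz":0,"twist":0,"hand":255},
  {"tx":-0.003,"ty":-0.0002,"tz":0,"twist":0,"hand":255},
  {"tx":-0.004,"ty":-0.0003,"tz":0,"twist":0,"hand":255},
  {"tx":-0.005,"ty":-0.0004,"tz":0,"twist":0,"hand":255},
])

```text
t: 5.2
tcp_pos: [0.4627, -0.2146, 0.0274]
eef_rot: [-0.118, 3.136, -0.0]
ft_force: [8.9, 1.4, -4.2]
gripper_width: -0.001
```

Call:
play_rows([
  {"tx":-0.001,"ty":-0.0001,"tz":0,"twist":0,"hand":255},
  {"tx":-0.002,"ty":-0.0002,"tz":0,"twist":0,"hand":255},
  {"tx":-0.003,"ty":-0.0002,"tz":0,"twist":0,"hand":255},
  {"tx":-0.003,"ty":-0.0002,"tz":0,"twist":0,"hand":255},
  {"tx":-0.003,"ty":-0.0002,"tz":0,"twist":0,"hand":255},
])

```text
t: 5.82
tcp_pos: [0.4627, -0.2146, 0.0276]
eef_rot: [-0.118, 3.13, -0.001]
ft_force: [15.7, 1.4, -9.4]
gripper_width: -0.001
```

The drawer is at its stop: the force rose to 16 N with no further motion. I'll back off, lift and go to above the roll.

Call:
play_rows([
  {"tx":0.007,"ty":0.0005,"tz":0,"twist":0,"hand":255},
  {"tx":0.013,"ty":0.001,"tz":0,"twist":0,"hand":255},
  {"tx":0.013,"ty":0.001,"tz":0.03,"twist":0,"hand":255},
  {"tx":0.013,"ty":0.001,"tz":0.08,"twist":0,"hand":255},
  {"tx":0.013,"ty":0.001,"tz":0.13,"twist":0,"hand":255},
])

```text
t: 6.45
tcp_pos: [0.4695, -0.2139, 0.158]
eef_rot: [0.117, -3.136, -0.001]
ft_force: [0.5, 0.2, -1.3]
gripper_width: 0.003
```

Call:
play_rows([
  {"tx":0.0,"ty":0.0,"tz":0.05,"twist":0,"hand":200},
  {"tx":0.0,"ty":0.04,"tz":0.08,"twist":-0.5,"hand":100},
  {"tx":0.01,"ty":0.09,"tz":0.08,"twist":-1.2,"hand":0},
  {"tx":0.022,"ty":0.145,"tz":0.08,"twist":-2,"hand":0},
  {"tx":0.034,"ty":0.2,"tz":0.08,"twist":-2.7,"hand":0},
])

```text
t: 7.08
tcp_pos: [0.5041, -0.0127, 0.2369]
eef_rot: [-0.625, -3.077, 0.002]
ft_force: [0.8, -1.2, 0.6]
gripper_width: 0.998
```

Call:
play_rows([
  {"tx":0.01,"ty":0.045,"tz":0,"twist":-0.1,"hand":0},
  {"tx":0.02,"ty":0.09,"tz":0,"twist":-0.3,"hand":0},
  {"tx":0.03,"ty":0.13,"tz":0,"twist":-0.3,"hand":0},
  {"tx":0.035,"ty":0.155,"tz":0,"twist":-0.3,"hand":0},
  {"tx":0.035,"ty":0.155,"tz":-0.03,"twist":-0.3,"hand":0},
])

```text
t: 7.7
tcp_pos: [0.5411, 0.1426, 0.2082]
eef_rot: [0.695, 3.061, 0.002]
ft_force: [-0.3, -1.1, -1.1]
gripper_width: 1.001
```

```bash
python3 - <<'E'
from h import *
o=robot.observe(); print(o['tcp_pos'],o['eef_rot'])
i=[]
for n,(y,x) in (("side",(120,180)),("top",(150,120))):
    im=viewer.read_camera(n)[:,:,::-1]; i.append(cv2.resize(im[y:y+190,x:x+130],None,fx=3,fy=3,interpolation=cv2.INTER_CUBIC))
    cv2.imwrite(f"pics/f2{n}.png",im)
cv2.imwrite("pics/p2.png",np.hstack(i))
E
```

```text
[0.54105451 0.14263215 0.20823463] [6.95058908e-01 3.06102795e+00 2.22012451e-03]
```

View pics/p2.png

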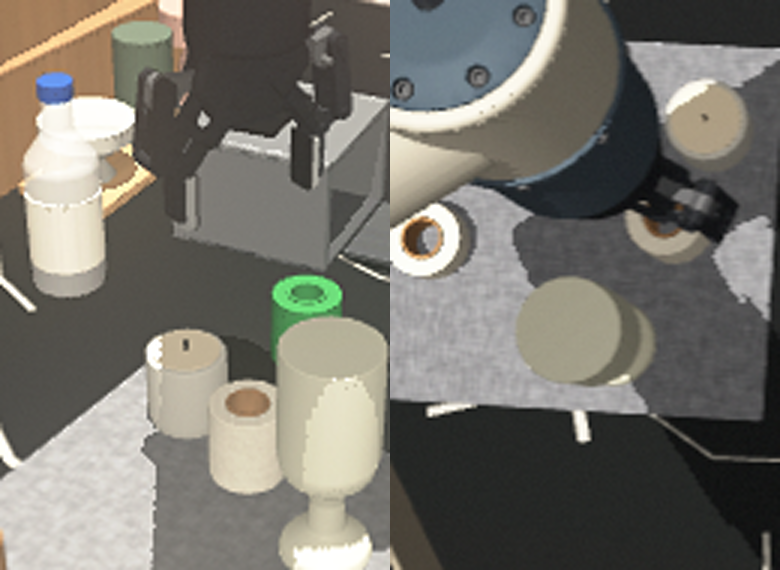

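View pics/f2top.png

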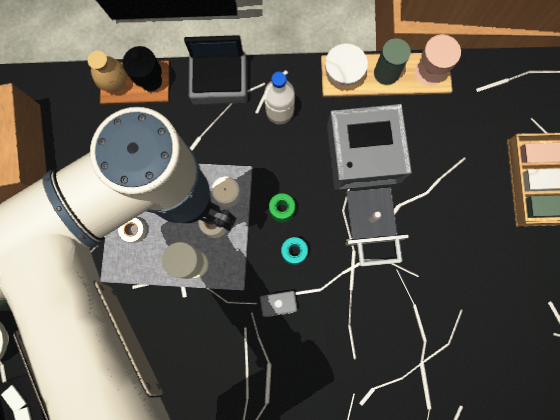

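The side crop shows the open fingers above the tall roll at (245,435), with the cup and goblet clear to either side. The top view shows the drawer fully out, with the spindle tip at (377,215). Descending.

Call:
play_rows([
  {"tx":-0.001,"ty":0,"tz":-0.03,"twist":0,"hand":0},
  {"tx":-0.001,"ty":0,"tz":-0.06,"twist":0,"hand":0},
  {"tx":-0.001,"ty":0,"tz":-0.09,"twist":0,"hand":0},
  {"tx":-0.001,"ty":0,"tz":-0.115,"twist":0,"hand":0},
  {"tx":-0.001,"ty":0,"tz":-0.12,"twist":0,"hand":0},
])

```text
t: 8.43
tcp_pos: [0.5382, 0.14, 0.0866]
eef_rot: [-0.699, -3.06, 0.004]
ft_force: [0.3, 0.9, 1.1]
gripper_width: 1.0
```

```bash
python3 - <<'E'
from h import *
o=robot.observe(); print(o['tcp_pos'],o['eef_rot'])
i=[]
for n,(y,x) in (("side",(180,200)),("top",(170,150))):
    im=viewer.read_camera(n)[:,:,::-1]; i.append(cv2.resize(im[y:y+130,x:x+100],None,fx=4,fy=4,interpolation=cv2.INTER_CUBIC))
cv2.imwrite("pics/p3.png",np.hstack(i))
E
```

```text
[0.53821847 0.13995431 0.08657566] [-0.69922885 -3.06049625  0.00363862]
```

View pics/p3.png

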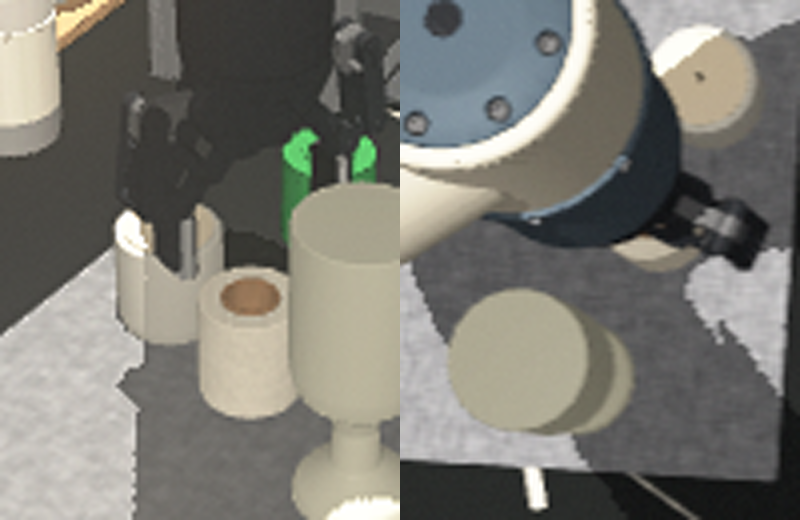

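Call:
play_rows([
  {"tx":0.001,"ty":0.001,"tz":-0.015,"twist":0,"hand":0},
  {"tx":0.001,"ty":0.001,"tz":-0.03,"twist":0,"hand":0},
  {"tx":0.001,"ty":0.001,"tz":-0.045,"twist":0,"hand":0},
  {"tx":0.001,"ty":0.001,"tz":-0.06,"twist":0,"hand":0},
  {"tx":0.001,"ty":0.001,"tz":-0.062,"twist":0,"hand":0},
])

```text
t: 9.15
tcp_pos: [0.5391, 0.1416, 0.0237]
eef_rot: [-0.698, -3.061, 0.003]
ft_force: [0.4, -0.2, 0.4]
gripper_width: 0.999
```

Call:
play_rows([
  {"tx":0,"ty":0,"tz":0,"twist":0,"hand":50},
  {"tx":0,"ty":0,"tz":0,"twist":0,"hand":70},
  {"tx":0,"ty":0,"tz":0,"twist":0,"hand":90},
  {"tx":0,"ty":0,"tz":0,"twist":0,"hand":110},
  {"tx":0,"ty":0,"tz":0,"twist":0,"hand":255},
], grip_force=30)

```text
t: 9.78
tcp_pos: [0.5406, 0.1423, 0.0262]
eef_rot: [0.697, 3.062, 0.001]
ft_force: [-0.3, 0.7, 6.0]
gripper_width: 0.659
```

```bash
python3 - <<'E'
from h import *
o=robot.observe(); print(o['tcp_pos'],o['eef_rot'],o['gripper_width'],o['ft_force'])
i=[]
for n,(y,x) in (("side",(180,200)),("top",(170,150))):
    im=viewer.read_camera(n)[:,:,::-1]; i.append(cv2.resize(im[y:y+130,x:x+100],None,fx=4,fy=4,interpolation=cv2.INTER_CUBIC))
cv2.imwrite("pics/p4.png",np.hstack(i))
E
```

```text
[0.54060972 0.14231782 0.026214  ] [6.97466322e-01 3.06165660e+00 1.34646913e-03] 0.6593477884065324 [-0.34511072  0.70012453  5.95243893]
```

View pics/p4.png

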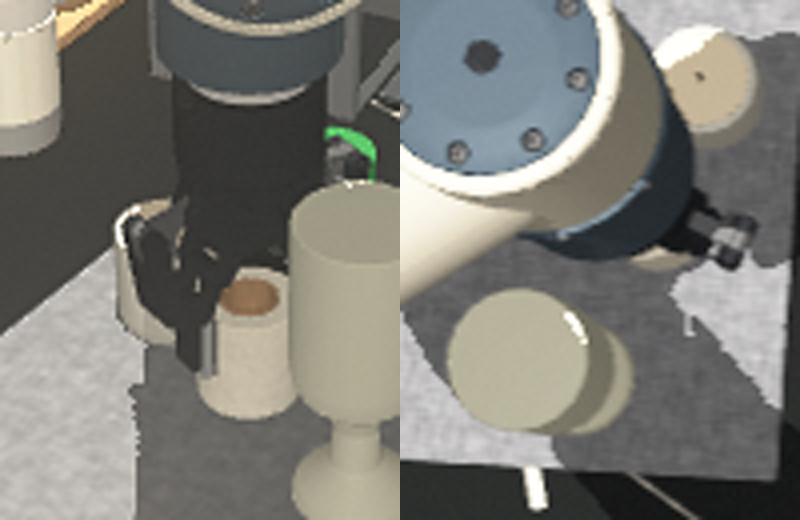

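The side crop shows the roll between the pads at (215–280,340), and the opening reads 56 mm, so the grip is good. Lifting.

Call:
play_rows([
  {"tx":0,"ty":0,"tz":0.003,"twist":0,"hand":255},
  {"tx":0,"ty":0,"tz":0.01,"twist":0,"hand":255},
  {"tx":0,"ty":0,"tz":0.03,"twist":0,"hand":255},
  {"tx":0,"ty":0,"tz":0.06,"twist":0,"hand":255},
  {"tx":0,"ty":0,"tz":0.09,"twist":0,"hand":255},
])

```text
t: 10.5
tcp_pos: [0.5396, 0.1419, 0.1161]
eef_rot: [-0.698, -3.062, 0.001]
ft_force: [1.1, 0.4, -1.3]
gripper_width: 0.659
```

Call:
play_rows([
  {"tx":0,"ty":-0.01,"tz":0.02,"twist":0.2,"hand":255},
  {"tx":0,"ty":-0.045,"tz":0.03,"twist":0.8,"hand":255},
  {"tx":0,"ty":-0.085,"tz":0.03,"twist":1.5,"hand":255},
  {"tx":0,"ty":-0.13,"tz":0.03,"twist":2.2,"hand":255},
  {"tx":0,"ty":-0.175,"tz":0.03,"twist":3.0,"hand":255},
])

```text
t: 11.12
tcp_pos: [0.5396, -0.0342, 0.1454]
eef_rot: [0.126, -3.139, -0.0]
ft_force: [0.7, -0.0, -1.9]
gripper_width: 0.658
```

Call:
play_rows([
  {"tx":0,"ty":-0.045,"tz":0,"twist":0,"hand":255},
  {"tx":0,"ty":-0.09,"tz":0,"twist":0,"hand":255},
  {"tx":0,"ty":-0.13,"tz":0,"twist":0,"hand":255},
  {"tx":0.002,"ty":-0.155,"tz":0,"twist":0,"hand":255},
  {"tx":0.004,"ty":-0.168,"tz":0,"twist":0,"hand":255},
])

```text
t: 11.75
tcp_pos: [0.5436, -0.202, 0.1451]
eef_rot: [0.116, -3.139, -0.0]
ft_force: [0.5, 0.5, -0.9]
gripper_width: 0.662
```

```bash
cat > look.py <<'E'
from h import *
import sys
o=robot.observe(); print(o['tcp_pos'].round(4),o['eef_rot'].round(3),o['gripper_width'],o['ft_force'].round(1),o['t'])
i=[]
for n,(y,x) in (("side",(100,240)),("top",(120,320))):
    im=viewer.read_camera(n)[:,:,::-1]; cv2.imwrite(f"pics/{sys.argv[1]}_{n}.png",im); i.append(cv2.resize(im[y:y+140,x:x+100],None,fx=4,fy=4,interpolation=cv2.INTER_CUBIC))
cv2.imwrite(f"pics/{sys.argv[1]}.png",np.hstack(i))
E
python3 look.py p5
```

```text
[ 0.5436 -0.202   0.1451] [ 0.116 -3.139 -0.   ] 0.661508853768687 [ 0.5  0.5 -0.9] 11.75
```

View pics/p5.png

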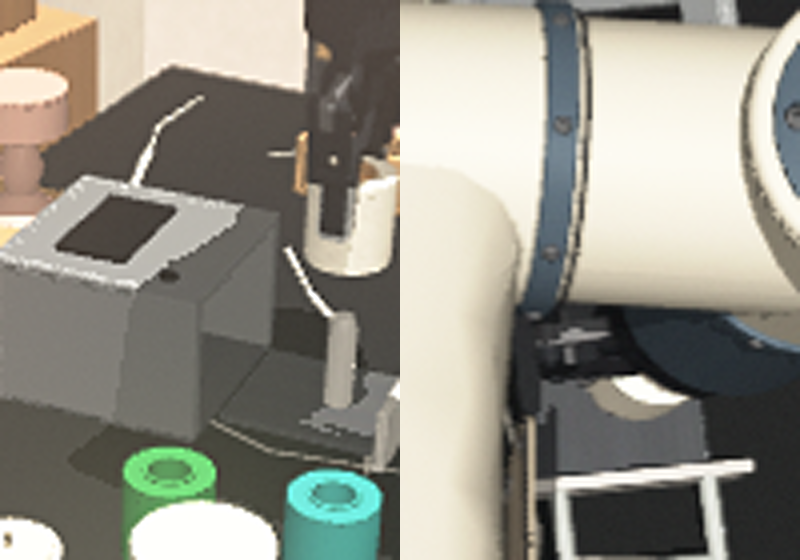

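Side crop: the roll hangs at (348,220) and the spindle stands at (342,360). I'll measure both more closely.

```bash
python3 - <<'E'
import cv2,numpy as np
f=lambda p,y,x,h,w,k:cv2.resize(cv2.imread(p)[y:y+h,x:x+w],None,fx=k,fy=k,interpolation=cv2.INTER_CUBIC)
cv2.imwrite('pics/z1.png',f('pics/p5_side.png',138,305,70,45,8))
cv2.imwrite('pics/z2.png',np.hstack([f('pics/f2top.png',185,340,50,50,8),f('pics/p5_top.png',185,350,50,50,8)]))
E
```

```text
(no output)
```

View pics/z1.png

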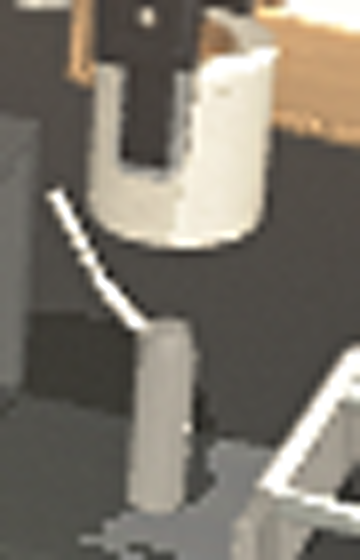

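View pics/z2.png

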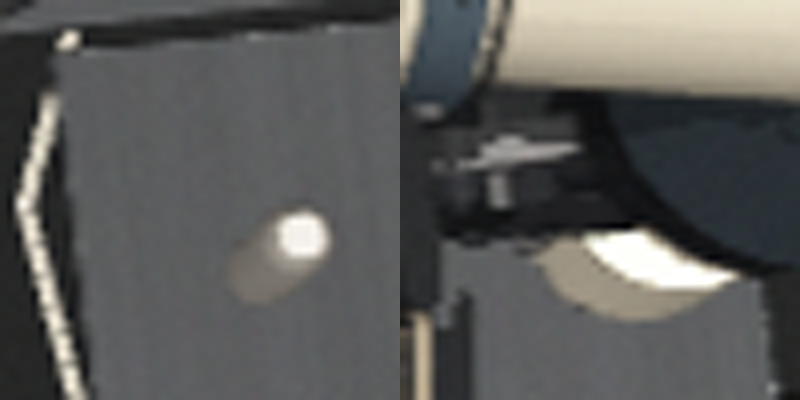

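```bash
python3 - <<'E'
from h import *
from scipy.optimize import least_squares
z=lambda x,y,o:((x+.5)/8-.5+o[0],(y+.5)/8-.5+o[1])
S=(305,138)
print('spindle side tip',onz('side',z(168,326,S),.078),'base',onz('side',z(157,497,S),.012))
print('spindle top tip',onz('top',z(303,236,(340,185)),.078),'base',onz('top',z(253,278,(340,185)),.012))
th=np.linspace(0,2*np.pi,120)
def circ(n,c,zz,r=.028): return proj(n,np.c_[c[0]+r*np.cos(th),c[1]+r*np.sin(th),zz+0*th])
for zb in (.123,.125,.127):
    L=z(88,205,S)[0];R=z(266,205,S)[0];B=z(0,248,S)[1]
    f=lambda c:(lambda p:[(p[:,0].min()+p[:,0].max())/2-(L+R)/2,p[:,1].max()-B])(circ('side',c,zb))
    s=least_squares(f,(.54,-.2)).x; p=circ('side',s,zb)
    Bt=z(0,321,(0,185))[1];Lt=z(138,0,(350,0))[0]
    g=lambda c:(lambda p:[p[:,0].min()-Lt,p[:,1].max()-Bt])(circ('top',c,zb))
    t=least_squares(g,(.54,-.2)).x
    print(zb,'side',s,np.ptp(p[:,0]),R-L,'top',t)
E
```

```text
spindle side tip [ 0.54430231 -0.20701101  0.078     ] base [ 0.54385277 -0.20850198  0.012     ]
spindle top tip [ 0.54523188 -0.20896895  0.078     ] base [ 0.54349815 -0.2067924   0.012     ]
0.123 side [ 0.54295883 -0.2029229 ] 21.827419923606158 22.25 top [ 0.54507834 -0.20770302]
0.125 side [ 0.54156319 -0.19918237] 21.908051644376997 22.25 top [ 0.54482766 -0.20737399]
0.127 side [ 0.54016755 -0.19544184] 21.98928126910988 22.25 top [ 0.54457697 -0.20704496]
```

Call:
play_rows([
  {"tx":0.0005,"ty":-0.0055,"tz":-0.01,"twist":0,"hand":255},
  {"tx":0.0005,"ty":-0.0055,"tz":-0.02,"twist":0,"hand":255},
  {"tx":0.0005,"ty":-0.0055,"tz":-0.03,"twist":0,"hand":255},
  {"tx":0.0005,"ty":-0.0055,"tz":-0.037,"twist":0,"hand":255},
  {"tx":0.0005,"ty":-0.0055,"tz":-0.037,"twist":0,"hand":255},
])

```text
t: 12.48
tcp_pos: [0.5441, -0.2061, 0.1075]
eef_rot: [0.119, -3.138, -0.0]
ft_force: [0.9, -0.5, -0.7]
gripper_width: 0.661
```

```bash
python3 look.py p6; python3 - <<'E'
import cv2,numpy as np
f=lambda p,y,x,h,w,k:cv2.resize(cv2.imread(p)[y:y+h,x:x+w],None,fx=k,fy=k,interpolation=cv2.INTER_CUBIC)
cv2.imwrite('pics/z3.png',np.hstack([f('pics/p6_side.png',138,305,70,45,8),f('pics/p6_top.png',180,350,70,50,8)]))
E
```

```text
[ 0.5441 -0.2061  0.1075] [ 0.119 -3.138 -0.   ] 0.66065737734906 [ 0.9 -0.5 -0.7] 12.475
```

View pics/z3.png

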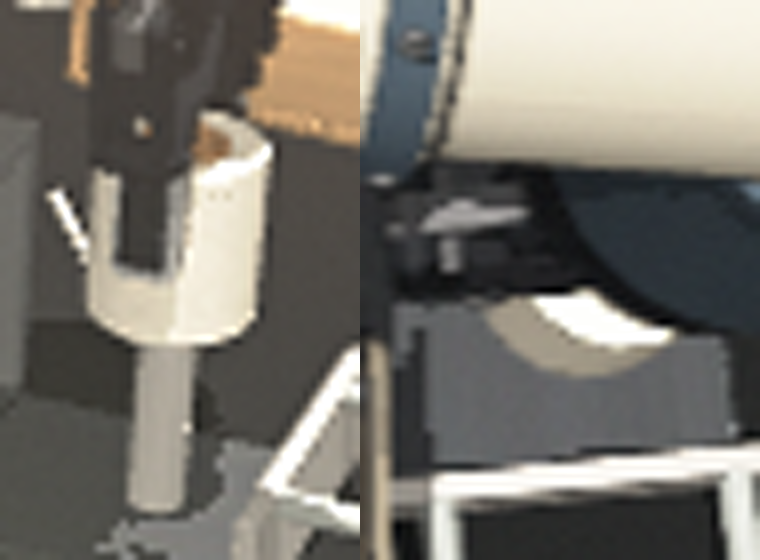

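```bash
python3 - <<'E'
from h import *
# intensity profiles for sub-pixel edges, side view
im=cv2.cvtColor(cv2.imread('pics/p6_side.png'),cv2.COLOR_BGR2GRAY).astype(float)
for v in (172,174,176): print('roll',v,im[v,312:344].astype(int))
for v in (183,188,193,198): print('sp',v,im[v,316:336].astype(int))
for u in (325,327,329): print('bottom',u,im[174:188,u].astype(int))
t=cv2.cvtColor(cv2.imread('pics/p6_top.png'),cv2.COLOR_BGR2GRAY).astype(float)
for u in (374,377,380,383): print('top',u,t[218:232,u].astype(int))
E
```

```text
roll 172 [ 74  74  74 100 179 183 191 185 166 167 154 153 126 155 178 217 240 238
 237 235 234 231 227 223 210 117  69  74  75  75  74  74]
roll 174 [ 77  75  73  99 182 187 191 198 203 208 207 211 213 218 215 237 238 236
 235 236 233 229 227 221 202  88  71  74  74  74  75  74]
roll 176 [ 75  75  73  87 185 183 193 202 204 203 202 207 211 213 217 240 236 234
 236 237 231 228 224 216 195  63  70  74  75  72  74  74]
sp 183 [ 58  55  57  55  54  59 120 160 166 168 173 167 163 104  70  73  74  73
  74  75]
sp 188 [ 56  57  57  55  55  76 155 162 170 170 170 166 154  43  53  58  76  74
  75  74]
sp 193 [ 79  79  79  77  78 125 160 165 169 172 166 164 125  73  78  76  84 135
 117 115]
sp 198 [ 78  80  79  78  82 152 163 170 170 171 164 156  83  73  76  74  79 131
 127 125]
bottom 325 [218 213 213 212 214 214 221 176 172 168 169 169 169 169]
bottom 327 [237 236 240 240 240 242 244 180 166 167 168 167 168 166]
bottom 329 [236 234 234 234 239 235 247 115 122 104 104  78  65  64]
top 374 [254 253 183 156 155 154 154 155 122 103 103 100 104 102]
top 377 [254 254 254 253 171 155 153 152 148 111 102 101 101 101]
top 380 [230 254 254 254 253 156 151 147 141 100  98  98  97  98]
top 383 [ 35 127 254 254 254 173 144 137 103  98  97  99  98 100]
```

```bash
python3 - <<'E'
from h import *
from scipy.optimize import least_squares
th=np.linspace(0,2*np.pi,360)
def circ(n,c,zz,r=.028): return proj(n,np.c_[c[0]+r*np.cos(th),c[1]+r*np.sin(th),zz+0*th])
# spindle axis: side u at row ; top tip/base
for zb in (.085,.087,.089):
    def g(c):
        p=circ('top',c,zb); s=circ('side',c,zb)
        return [p[:,1].max()-226.7,(s[:,0].min()+s[:,0].max())/2-325.95]
    r=least_squares(g,(.54,-.2)); s=circ('side',r.x,zb); print(zb,r.x,r.fun,'side bottom v',s[:,1].max(),'seen ~180.6')
# spindle x in top: centroids via masks
t=cv2.cvtColor(cv2.imread('pics/f2top.png'),cv2.COLOR_BGR2GRAY)
for v in range(208,225): print(v,t[v,365:385])
E
```

```text
0.085 [ 0.54571423 -0.21165435] [-5.68434189e-14  5.68434189e-14] side bottom v 180.16928464956504 seen ~180.6
0.087 [ 0.54548744 -0.21073849] [-5.68434189e-14  0.00000000e+00] side bottom v 179.65217379127967 seen ~180.6
0.089 [ 0.54526065 -0.20982266] [0.00000000e+00 5.68434189e-14] side bottom v 179.1334848066236 seen ~180.6
208 [92 93 92 91 92 94 92 94 97 97 96 95 95 91 91 93 93 92 95 93]
209 [95 92 93 92 93 95 94 95 96 96 93 95 92 90 94 94 92 92 95 95]
210 [91 92 92 91 94 95 96 95 97 96 90 88 88 87 91 94 93 92 96 96]
211 [ 93  92  92  92  93  93  95  94  90  94 103 109 136 144 106  91  93  92
  96  93]
212 [ 93  94  91  92  96  94  97  91  98 116 178 230 238 238 210 127  90  92
  93  93]
213 [ 94  92  92  94  92  94  93 100 116 156 229 240 241 240 239 172  93  91
  93  93]
214 [ 92  93  91  93  92  94  97 105 125 148 226 239 241 240 241 199 111  89
  94  95]
215 [ 92  93  92  92  85  90 102 114 132 152 225 240 241 240 241 198 114  91
  91  95]
216 [ 93  95  93  91  96 102 107 112 131 149 181 233 241 241 225 157 100  90
  93  94]
217 [ 92  95  95  96 103 106 109 113 125 139 153 165 168 159 142 113  94  91
  92  93]
218 [ 93  97  93  98 105 108 111 115 115 125 139 141 143 132 114  98  91  91
  91  95]
219 [ 93  95  92  98 107 112 113 116 118 118 120 120 119 107  95  94  92  91
  91  93]
220 [ 92  93  94  99 107 113 114 115 116 116 115 113 101  94  92  91  93  92
  92  93]
221 [ 93  94  94  91 103 112 114 112 113 109 107  96  95  93  91  90  92  93
  90  92]
222 [ 92  93  95  93  92 105 109 110 108  98  95  95  96  95  92  91  93  92
  91  93]
223 [93 94 96 93 93 93 92 93 95 97 96 96 94 95 94 93 93 93 92 93]
224 [92 92 94 94 93 91 94 96 95 94 97 96 95 96 93 92 92 93 91 92]
```

Relative to the spindle the roll is within about 1 mm (clearance is 3 mm). In the side view both axes are at u≈325.9. I'll lower gently and watch the force.

Call:
play_rows([
  {"tx":-0.0005,"ty":0,"tz":-0.003,"twist":0,"hand":255},
  {"tx":-0.0005,"ty":0,"tz":-0.008,"twist":0,"hand":255},
  {"tx":-0.0005,"ty":0,"tz":-0.012,"twist":0,"hand":255},
  {"tx":-0.0005,"ty":0,"tz":-0.016,"twist":0,"hand":255},
  {"tx":-0.0005,"ty":0,"tz":-0.02,"twist":0,"hand":255},
])

```text
t: 13.2
tcp_pos: [0.5439, -0.2064, 0.0879]
eef_rot: [0.118, -3.139, 0.0]
ft_force: [1.1, -0.4, -0.1]
gripper_width: 0.661
```

```bash
python3 look.py p7
```

```text
[ 0.5439 -0.2064  0.0879] [ 0.118 -3.139  0.   ] 0.6609600685000195 [ 1.1 -0.4 -0.1] 13.2
```

View pics/p7.png

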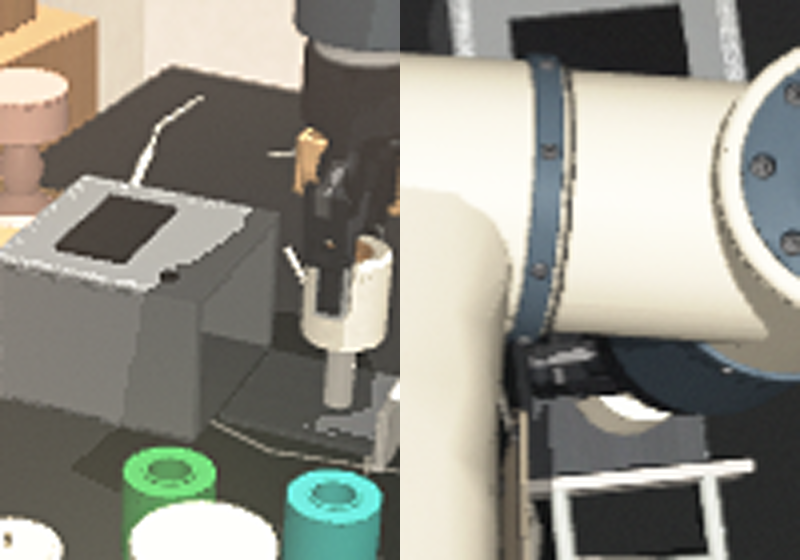

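The roll's lower rim is now below the spindle's top and the force is near zero, so the spindle is in the bore. I'll keep lowering.

Call:
play_rows([
  {"tx":0,"ty":0,"tz":-0.005,"twist":0,"hand":255},
  {"tx":0,"ty":0,"tz":-0.01,"twist":0,"hand":255},
  {"tx":0,"ty":0,"tz":-0.015,"twist":0,"hand":255},
  {"tx":0,"ty":0,"tz":-0.02,"twist":0,"hand":255},
  {"tx":0,"ty":0,"tz":-0.025,"twist":0,"hand":255},
])

```text
t: 13.92
tcp_pos: [0.544, -0.2064, 0.0629]
eef_rot: [0.118, -3.139, 0.0]
ft_force: [-0.1, -0.5, -1.3]
gripper_width: 0.654
```

Call:
play_rows([
  {"tx":0,"ty":0,"tz":-0.006,"twist":0,"hand":255},
  {"tx":0,"ty":0,"tz":-0.012,"twist":0,"hand":255},
  {"tx":0,"ty":0,"tz":-0.017,"twist":0,"hand":255},
  {"tx":0,"ty":0,"tz":-0.021,"twist":0,"hand":255},
  {"tx":0,"ty":0,"tz":-0.025,"twist":0,"hand":255},
])

```text
t: 14.55
tcp_pos: [0.544, -0.2065, 0.0381]
eef_rot: [-0.118, 3.139, -0.0]
ft_force: [0.5, -0.9, -0.6]
gripper_width: 0.658
```

Call:
play_rows([
  {"tx":0,"ty":0,"tz":-0.001,"twist":0,"hand":255},
  {"tx":0,"ty":0,"tz":-0.002,"twist":0,"hand":255},
  {"tx":0,"ty":0,"tz":-0.003,"twist":0,"hand":255},
  {"tx":0,"ty":0,"tz":-0.0035,"twist":0,"hand":255},
  {"tx":0,"ty":0,"tz":-0.004,"twist":0,"hand":255},
])

```text
t: 15.18
tcp_pos: [0.544, -0.2064, 0.0343]
eef_rot: [-0.118, 3.139, -0.0]
ft_force: [0.3, -1.3, -1.7]
gripper_width: 0.654
```

Call:
play_rows([
  {"tx":0,"ty":0,"tz":-0.0005,"twist":0,"hand":255},
  {"tx":0,"ty":0,"tz":-0.001,"twist":0,"hand":255},
  {"tx":0,"ty":0,"tz":-0.0013,"twist":0,"hand":255},
  {"tx":0,"ty":0,"tz":-0.0016,"twist":0,"hand":255},
  {"tx":0,"ty":0,"tz":-0.002,"twist":0,"hand":255},
])

```text
t: 15.8
tcp_pos: [0.5447, -0.2065, 0.0341]
eef_rot: [-0.119, 3.137, -0.001]
ft_force: [-2.8, 3.4, 11.2]
gripper_width: 0.658
```

The roll touched the tray at TCP z≈0.034 with 11 N upward. I'll check by eye before releasing.

```bash
python3 look.py p8
```

```text
[ 0.5447 -0.2065  0.0341] [-1.190e-01  3.137e+00 -1.000e-03] 0.6582023655363379 [-2.8  3.4 11.2] 15.8
```

View pics/p8.png

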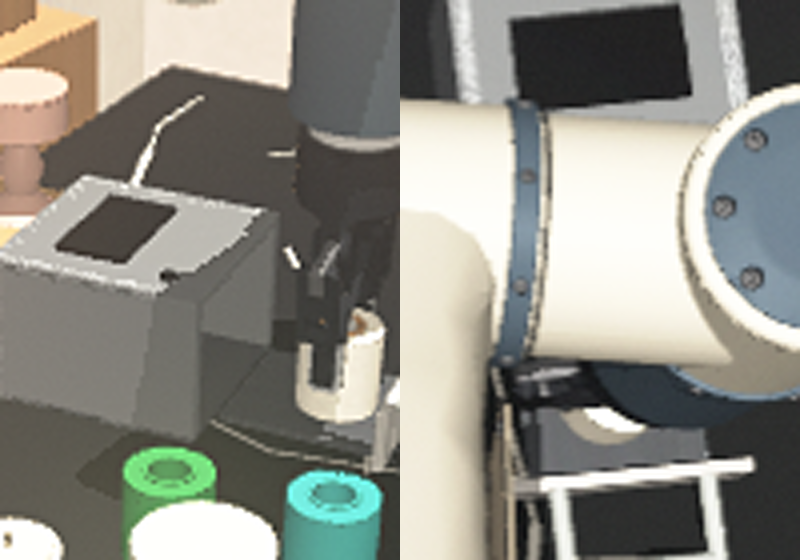

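The roll's lower rim at (340,415) is on the tray. Releasing and rising.

Call:
play_rows([
  {"tx":0,"ty":0,"tz":0,"twist":0,"hand":75},
  {"tx":0,"ty":0,"tz":0,"twist":0,"hand":60},
  {"tx":0,"ty":0,"tz":0,"twist":0,"hand":30},
  {"tx":0,"ty":0,"tz":0,"twist":0,"hand":0},
  {"tx":0,"ty":0,"tz":0,"twist":0,"hand":0},
])

```text
t: 16.52
tcp_pos: [0.544, -0.2064, 0.0322]
eef_rot: [0.118, -3.139, -0.0]
ft_force: [-1.2, -0.1, -0.5]
gripper_width: 1.003
```

Call:
play_rows([
  {"tx":0,"ty":0,"tz":0.01,"twist":0,"hand":0},
  {"tx":0,"ty":0,"tz":0.03,"twist":0,"hand":0},
  {"tx":0,"ty":0,"tz":0.06,"twist":0,"hand":0},
  {"tx":0,"ty":0,"tz":0.1,"twist":0,"hand":0},
  {"tx":0,"ty":0,"tz":0.14,"twist":0,"hand":0},
])

```text
t: 17.15
tcp_pos: [0.5439, -0.2065, 0.1744]
eef_rot: [-0.118, 3.139, -0.0]
ft_force: [0.6, -0.1, -1.1]
gripper_width: 0.999
```

Call:
play_rows([
  {"tx":-0.03,"ty":-0.002,"tz":0,"twist":0,"hand":255},
  {"tx":-0.07,"ty":-0.005,"tz":0,"twist":0,"hand":255},
  {"tx":-0.11,"ty":-0.008,"tz":0,"twist":0,"hand":255},
  {"tx":-0.13,"ty":-0.01,"tz":0,"twist":0,"hand":255},
  {"tx":-0.13,"ty":-0.01,"tz":0,"twist":0,"hand":255},
])

```text
t: 17.77
tcp_pos: [0.4132, -0.2166, 0.1735]
eef_rot: [-0.117, 3.138, -0.001]
ft_force: [0.6, 0.8, 0.1]
gripper_width: 0.002
```

```bash
python3 look.py p9
```

```text
[ 0.4132 -0.2166  0.1735] [-1.170e-01  3.138e+00 -1.000e-03] 0.0016728093240734082 [0.6 0.8 0.1] 17.775
```

View pics/p9.png

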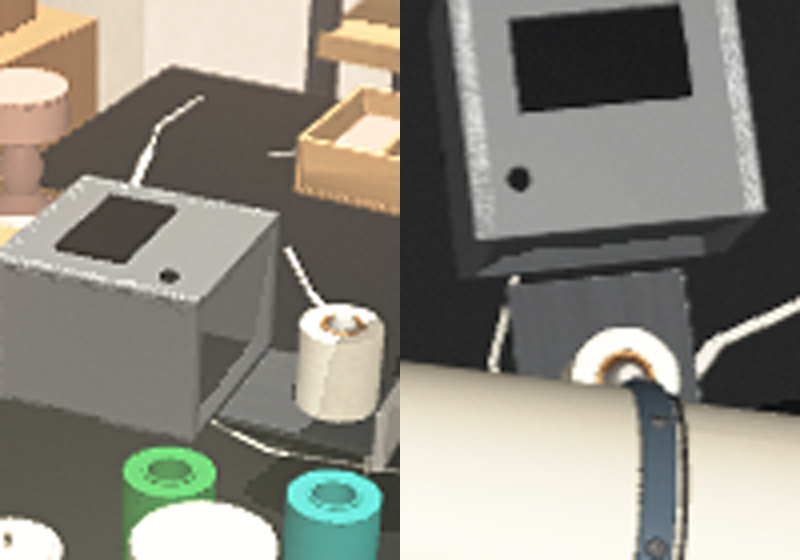

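The roll stands upright on the spindle, with the tip showing in the bore at side (345,322). Next I lower in front of the bar and push.

Call:
play_rows([
  {"tx":0,"ty":0,"tz":-0.03,"twist":0,"hand":255},
  {"tx":0,"ty":0,"tz":-0.07,"twist":0,"hand":255},
  {"tx":0,"ty":0,"tz":-0.11,"twist":0,"hand":255},
  {"tx":0,"ty":0,"tz":-0.14,"twist":0,"hand":255},
  {"tx":0,"ty":0,"tz":-0.146,"twist":0,"hand":255},
])

```text
t: 18.5
tcp_pos: [0.4134, -0.2161, 0.0245]
eef_rot: [0.118, -3.135, -0.001]
ft_force: [-0.4, 0.0, 0.3]
gripper_width: -0.0
```

Call:
play_rows([
  {"tx":0.004,"ty":0.0003,"tz":0,"twist":0,"hand":255},
  {"tx":0.009,"ty":0.0007,"tz":0,"twist":0,"hand":255},
  {"tx":0.014,"ty":0.001,"tz":0,"twist":0,"hand":255},
  {"tx":0.019,"ty":0.0014,"tz":0,"twist":0,"hand":255},
  {"tx":0.025,"ty":0.0019,"tz":0,"twist":0,"hand":255},
])

```text
t: 19.12
tcp_pos: [0.4384, -0.2146, 0.0264]
eef_rot: [0.118, -3.138, -0.0]
ft_force: [-3.2, -0.9, 1.5]
gripper_width: 0.002
```

Call:
play_rows([
  {"tx":0.005,"ty":0.0004,"tz":0,"twist":0,"hand":255},
  {"tx":0.011,"ty":0.0008,"tz":0,"twist":0,"hand":255},
  {"tx":0.018,"ty":0.0014,"tz":0,"twist":0,"hand":255},
  {"tx":0.025,"ty":0.0019,"tz":0,"twist":0,"hand":255},
  {"tx":0.03,"ty":0.0023,"tz":0,"twist":0,"hand":255},
])

```text
t: 19.75
tcp_pos: [0.4695, -0.2123, 0.0262]
eef_rot: [-0.118, 3.139, -0.0]
ft_force: [-3.5, -1.5, 2.3]
gripper_width: 0.004
```

```bash
python3 look.py p10
```

```text
[ 0.4695 -0.2123  0.0262] [-0.118  3.139 -0.   ] 0.004054840106422713 [-3.5 -1.5  2.3] 19.75
```

View pics/p10.png

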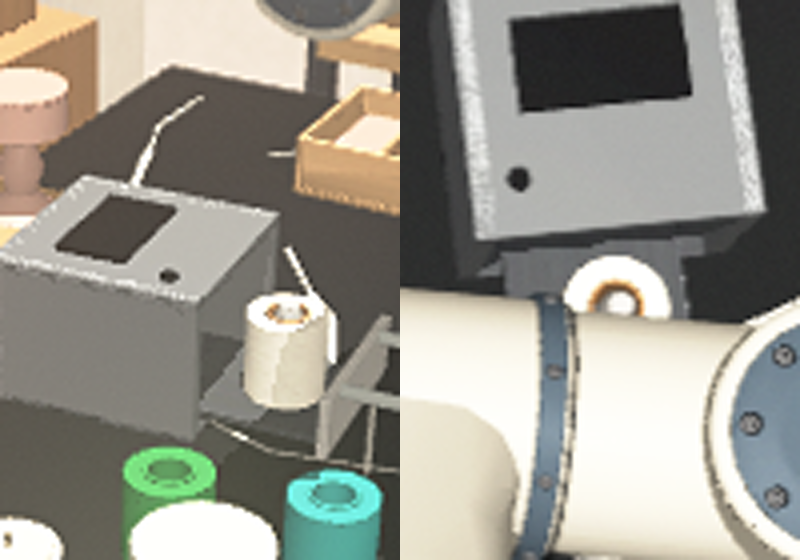

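The drawer slides in with the roll standing at side (285,350), and the push force is 3.5 N. I'll continue.

Call:
play_rows([
  {"tx":0.007,"ty":0.0005,"tz":0,"twist":0,"hand":255},
  {"tx":0.014,"ty":0.001,"tz":0,"twist":0,"hand":255},
  {"tx":0.021,"ty":0.0016,"tz":0,"twist":0,"hand":255},
  {"tx":0.028,"ty":0.0021,"tz":0,"twist":0,"hand":255},
  {"tx":0.035,"ty":0.0026,"tz":0,"twist":0,"hand":255},
])

```text
t: 20.48
tcp_pos: [0.5044, -0.2095, 0.0261]
eef_rot: [0.118, -3.139, -0.0]
ft_force: [-3.3, 0.3, 0.7]
gripper_width: -0.001
```

Call:
play_rows([
  {"tx":0.007,"ty":0.0005,"tz":0,"twist":0,"hand":255},
  {"tx":0.014,"ty":0.001,"tz":0,"twist":0,"hand":255},
  {"tx":0.021,"ty":0.0016,"tz":0,"twist":0,"hand":255},
  {"tx":0.026,"ty":0.002,"tz":0,"twist":0,"hand":255},
  {"tx":0.03,"ty":0.0023,"tz":0,"twist":0,"hand":255},
])

```text
t: 21.1
tcp_pos: [0.5342, -0.2074, 0.0262]
eef_rot: [0.118, -3.139, 0.0]
ft_force: [-3.1, -0.9, 0.5]
gripper_width: -0.001
```

Call:
play_rows([
  {"tx":0.002,"ty":0.0002,"tz":0,"twist":0,"hand":255},
  {"tx":0.004,"ty":0.0003,"tz":0,"twist":0,"hand":255},
  {"tx":0.006,"ty":0.0004,"tz":0,"twist":0,"hand":255},
  {"tx":0.008,"ty":0.0006,"tz":0,"twist":0,"hand":255},
  {"tx":0.01,"ty":0.0007,"tz":0,"twist":0,"hand":255},
])

```text
t: 21.72
tcp_pos: [0.544, -0.2066, 0.0262]
eef_rot: [0.118, -3.139, 0.0]
ft_force: [-3.8, -2.5, -1.1]
gripper_width: -0.001
```

Call:
play_rows([
  {"tx":0.001,"ty":0.0001,"tz":0,"twist":0,"hand":255},
  {"tx":0.002,"ty":0.0002,"tz":0,"twist":0,"hand":255},
  {"tx":0.003,"ty":0.0002,"tz":0,"twist":0,"hand":255},
  {"tx":0.004,"ty":0.0003,"tz":0,"twist":0,"hand":255},
  {"tx":0.005,"ty":0.0004,"tz":0,"twist":0,"hand":255},
])

```text
t: 22.35
tcp_pos: [0.549, -0.2062, 0.0263]
eef_rot: [0.118, -3.139, -0.0]
ft_force: [-3.0, -3.0, -0.7]
gripper_width: -0.001
```

Call:
play_rows([
  {"tx":0.001,"ty":0.0001,"tz":0,"twist":0,"hand":255},
  {"tx":0.002,"ty":0.0001,"tz":0,"twist":0,"hand":255},
  {"tx":0.003,"ty":0.0002,"tz":0,"twist":0,"hand":255},
  {"tx":0.003,"ty":0.0002,"tz":0,"twist":0,"hand":255},
  {"tx":0.003,"ty":0.0002,"tz":0,"twist":0,"hand":255},
])

```text
t: 22.98
tcp_pos: [0.5508, -0.2061, 0.0262]
eef_rot: [0.118, -3.137, -0.0]
ft_force: [-5.2, -2.5, 1.0]
gripper_width: 0.001
```

Call:
play_rows([
  {"tx":0.001,"ty":0.0001,"tz":0,"twist":0,"hand":255},
  {"tx":0.002,"ty":0.0001,"tz":0,"twist":0,"hand":255},
  {"tx":0.003,"ty":0.0002,"tz":0,"twist":0,"hand":255},
  {"tx":0.004,"ty":0.0003,"tz":0,"twist":0,"hand":255},
  {"tx":0.004,"ty":0.0003,"tz":0,"twist":0,"hand":255},
])

```text
t: 23.6
tcp_pos: [0.5509, -0.2061, 0.0261]
eef_rot: [0.117, -3.13, -0.001]
ft_force: [-16.4, -1.7, 8.5]
gripper_width: 0.001
```

The drawer is shut: 16 N and no more motion, after about 0.12 m of travel. I'll back off and clear the view.

Call:
play_rows([
  {"tx":-0.005,"ty":-0.0004,"tz":0,"twist":0,"hand":255},
  {"tx":-0.015,"ty":-0.0011,"tz":0,"twist":0,"hand":255},
  {"tx":-0.03,"ty":-0.0023,"tz":0,"twist":0,"hand":255},
  {"tx":-0.04,"ty":-0.003,"tz":0.03,"twist":0,"hand":255},
  {"tx":-0.045,"ty":-0.003,"tz":0.08,"twist":0,"hand":255},
])

```text
t: 24.22
tcp_pos: [0.5101, -0.2082, 0.1061]
eef_rot: [0.118, -3.138, -0.002]
ft_force: [1.0, 0.6, 0.3]
gripper_width: -0.002
```

Call:
play_rows([
  {"tx":-0.03,"ty":-0.03,"tz":0.05,"twist":0,"hand":255},
  {"tx":-0.07,"ty":-0.07,"tz":0.1,"twist":0,"hand":255},
  {"tx":-0.11,"ty":-0.11,"tz":0.11,"twist":0,"hand":255},
  {"tx":-0.15,"ty":-0.15,"tz":0.11,"twist":0,"hand":255},
  {"tx":-0.18,"ty":-0.18,"tz":0.11,"twist":0,"hand":255},
])

```text
t: 24.85
tcp_pos: [0.3302, -0.3903, 0.2176]
eef_rot: [-0.117, 3.136, -0.004]
ft_force: [1.6, -0.2, -0.2]
gripper_width: -0.001
```

Call:
play_rows([
  {"tx":-0.03,"ty":-0.02,"tz":0,"twist":0,"hand":255},
  {"tx":-0.07,"ty":-0.05,"tz":0,"twist":0,"hand":255},
  {"tx":-0.1,"ty":-0.08,"tz":0,"twist":0,"hand":255},
  {"tx":-0.12,"ty":-0.1,"tz":0,"twist":0,"hand":255},
  {"tx":-0.12,"ty":-0.1,"tz":0,"twist":0,"hand":255},
])

```text
t: 25.48
tcp_pos: [0.2104, -0.4899, 0.2165]
eef_rot: [-0.114, 3.138, -0.002]
ft_force: [-0.2, 0.5, 0.1]
gripper_width: -0.001
```

```bash
python3 look.py p11; python3 -c "
import cv2,numpy as np
a=cv2.imread('pics/p11_side.png');cv2.imwrite('pics/p11c.png',cv2.resize(a[140:230,230:350],None,fx=6,fy=6,interpolation=cv2.INTER_CUBIC))"
```

```text
[ 0.2104 -0.4899  0.2165] [-1.140e-01  3.138e+00 -2.000e-03] -0.0005687823350731952 [-0.2  0.5  0.1] 25.475
```

View pics/p11c.png

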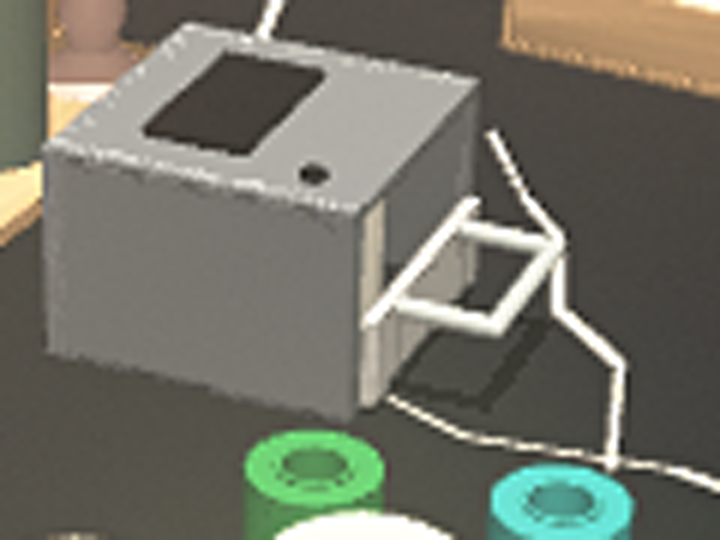

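View pics/p11_top.png

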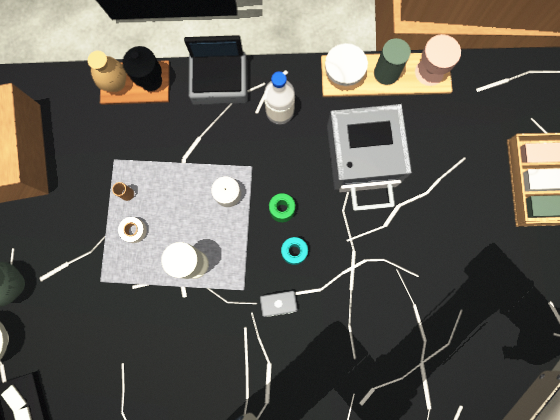

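View pics/p11_side.png

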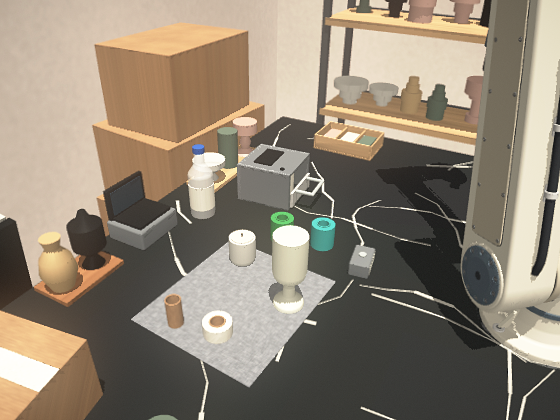

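The panel lies against the box front (side crop (370,320)), and the edge of the white roll shows inside at (372,250). The other objects are at their first pixels: cup (226,190), goblet (182,260), core (123,191), short roll (131,229), bottle (279,100) and photo light (279,303). Handing in.

```bash
python3 -c "
from plant import ticket
print(ticket.close_job())"
```

```text
the job is handed in; nothing more can be done
None
```

The job is done and handed in at about 25 s of the 70 s allowed.

- **Drawer out:** I hooked the handle with shut fingers and pulled to the stop. The force rose to about 16 N with no further motion.
- **Roll:** I gripped the tall white roll between the cup and the goblet and lowered it over the spindle. It met almost no force until it touched the tray at about 11 N, and only then did I release it. The picture after release showed it upright, with the spindle tip in the bore.
- **Drawer shut:** I pushed on the handle bar until it stopped, again at about 16 N. The drawer moved about 0.12 m.

**Last checks:** The final pictures show the panel flush against the box, a white edge of the roll inside, and the bystanders at their starting pixel positions. The arm is clear of everything. Once the drawer was shut, only that edge of the roll could be seen, so its seating inside was not checked again.

**Disagreement:** The two cameras differed by 2–3 mm in absolute position, so I aligned the roll relative to the spindle within each view.

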